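# Find the socket for a spindle hub nut at the cobbler's bench

## Robot

A 7-joint arm with a two-finger parallel gripper is mounted at the origin on the work surface. World frame = base frame: x ahead of the robot, y to its left, z up, the work surface at z = 0. Lengths are in mm, angles in rad, forces in N, time in s.
With the tool pointing down it reaches from about 425 to 975 mm from the base axis. Payload 16.7 kg.
Tool frame: the origin (TCP) lies midway between the tips of the shut fingers; the grasp point (between the pads) lies 19 mm behind it; z points along the fingers, x is the direction in which the jaws open and shut, and the axes are right-handed (so a half turn about z gives the same grasp; the last joint's range is limited). The gripper opens to 85 mm and grips with 20 to 120 N. Pads are 22 mm wide; open, the fingers measure 114 mm over their backs; the gripper's body (76 mm by 85 mm) begins 54 mm behind the grasp point. The pads swing forward as they close: fully open they stand 13 mm farther back than shut.
Start: joints at [-1.387, 0.426, 0.074, 1.606, -0.034, 1.111, -0.067], TCP at [220.519, 637.923, 210.802] pointing down, gripper open.
Joint ranges: [-2.85, 2.85], [-0.5, 2.14], [-1.23, 1.37], [0.21, 2.46], [-1.02, 4.16], [0.16, 2.05], [-2.73, 2.73]. Speed limits (rad/s): [1.89, 1.89, 2.39, 2.39, 3.01, 3.01, 3.01].

## Interface

Orientations are given as a rotation vector (axis times angle).
In Python, from bench import read_state, snapshot, camera_params, ticket gives the robot as it stands. The module is installed in compiled form; this text tells all that it offers.
- The arm moves only by the tool drive_tool, never from a script. Its argument "commands" is a list of rows, each an object of numbers: "claw": the closure, from -1 (fully open) to 1 (shut), so that 0 is half open; "dx", "dy", "dz": the shift along the world's x, y, z in mm; "ax", "ay", "az": the turn, a rotation vector about the world's x, y, z in rad. In form: [{"claw": .., "dx": .., "dy": .., "dz": .., "ax": .., "ay": .., "az": ..}, ...]. A call has 1 to 12 rows; each row shifts and turns the commanded pose from where the row before left it; what a row does not reach is not made up. A row lasts 1/8 s, in which the tool goes at most 62.5 mm and 10.7 degrees, less where a joint would pass 70% of its speed; a pose out of reach is approached as far as the arm can. A call with a gripper value outside its range is refused whole. The fingers move at their own pace and stop on an object; "newtons" is the grip in N (left out, the last holds). Time passes only in rows, so rows that do not move let the fingers close. It gives the time, the measured TCP pose, the force and the opening at its end, in the units of the state.
- read_state(): the state, without advancing time (a new reading comes with each control period).
- snapshot(name): name is "side" or "top" or "wrist"; returns the picture (384x512x3 uint8, red, green, blue); there is no depth.
- camera_params(name): a dict with "fx", "fy", "cx", "cy" (pixels), "D" ([k1, k2, p1, p2, k3] as OpenCV has them; the pictures are not rectified), "rvec" (rotation vector, rad) and "tvec" (3), from world to camera coordinates, as OpenCV has them. Camera axes: x right, y down, z forward; pixel columns grow to the right and rows downward; lengths in mm; the calibration is good to about 2 mm. A picture is of the moment at which its call begins: read the wrist's pose just before it. camera_params takes no time and is no camera call; for the wrist camera it gives the pose at the moment of the call.
- ticket.sign_off(): hands the job in, once; it reports no verdict.
The state is a dict: "time": time; "joints": joint angles; "qd": joint speeds; "joint_efforts": joint torques, N m; "position": TCP position; "orientation": TCP orientation; "contact_force": force on the tool from outside, world axes, zero at the start; "wrist_torque": the same for the moment, N m; "finger_gap": finger opening in mm.
Only numpy, scipy, OpenCV 4.12 (cv2) and the standard library are available. Lean on these libraries where they do the work, as an engineer would, in place of code of your own. Each camera call takes 0.05 s, during which the arm holds its last target.

## Task

Slide the blue carrier with the spindle hub in it along its rail, by its red post, until it sits in the detent between the two yellow marks. Then try the sockets from the green tray on the recessed hex nut of that hub, standing each one that does not fit upright back in the tray, until you find the one that goes fully down over the nut. Finish with that socket seated square on the nut and still gripped in the hand, and leave the glue can, hammer and wax tin where they are.

Things in the scene. Friction and masses are not known exactly. Their poses are not given: they have to be found in the camera images.
- carrier (a joint): travel of the blue carrier along its rail, m: 0 at the loading end (start), 0.130 in the work detent between the yellow marks, end stop at 0.155. Growing values move along the -y axis of seat. Friction 2 N; a sprung ball must be pushed over a bump (about 6 N more), its crest 9 mm before the detent; another follows 9 mm after. The carrier cannot leave the rail or turn
- push_post (a point): top of the round red post on the carrier, 16 mm across, standing 54 mm free above the carrier's edge, 62 mm from the hub's axis on the -x side of seat; pinch or push it to slide the carrier. The axes are those of seat
- seat (a point): rides with the carrier: on the axis of the hub in it, at the floor of the round recess about its brass hex nut; z up, rail along y; flats of the nut face along x and every 60 degrees from it. The fitting socket's foot comes down to this point; a smaller one stops on the nut (foot 16 mm up), a larger one on the collar's rim (foot 20 mm up). Nut 19, 24 or 30 mm across flats, by the start
- nut_top (a point): centre of that nut's top face, 16 mm above seat (a stud end stands 3 mm more and enters every bore). The fitting socket has 1.6 mm play over the flats and 1.5 mm all round in the recess, both with chamfers
- hub_rim (a point): centre of the rim of the grey collar round the nut (60 mm across outside), 20 mm above seat. It stands on the hub's 64 mm square aluminium block, loose by 0.5 mm in the carrier, 0.7 kg. Two spare hubs with other nuts, same height, stand on a wooden block 118 mm to the +x side of this axis when alongside: not used
- socket_a_mid (a point): nut socket, upright: steel skirt 30 mm high with a hex bore open at the foot, 22 mm deep, and above it a round black grip 28 mm across, 50 mm high; 80 mm in all, 0.24 kg. This point: on the axis, half-way up, 40 mm above the foot; z up; flats of the bore face along x and every 60 degrees from it
- socket_b_mid (a point): as socket_a_mid, another size
- socket_c_mid (a point): as socket_a_mid, another size
- socket_a: the whole socket of socket_a_mid; origin at the centre of its foot. Bores are about 20, 25 and 31 mm across flats, skirts 29, 35 and 43 mm across; which of the three fits is not told and changes from start to start
- socket_b: the whole socket of socket_b_mid; origin at the centre of its foot. Bores are about 20, 25 and 31 mm across flats, skirts 29, 35 and 43 mm across; which of the three fits is not told and changes from start to start
- socket_c: the whole socket of socket_c_mid; origin at the centre of its foot. Bores are about 20, 25 and 31 mm across flats, skirts 29, 35 and 43 mm across; which of the three fits is not told and changes from start to start
- tray: green open tray, fixed, 130 mm (x) by 310 mm (y) outside, walls 5 mm thick and 22 mm high, floor 5 mm thick; origin at the centre of its underside. The sockets stand in a row along its y, about 100 mm apart
- can_mid (a point): bystander: yellow glue can, 80 mm across, 110 mm high; point half-way up
- hammer: bystander: hammer, 240 mm long, lying; origin on its underside
- wax_tin_center (a point): bystander: flat red wax tin, 72 mm across, 24 mm high; its centre
Things that resemble listed ones, but are neither listed nor needed, are in the scene too. What is shaped like the socket_a but orange is not meant.

How it is judged (in metres and radians):
On the way:
1. the carrier sits in the work detent (within 7 mm) while all three sockets still stand in the tray (value of joint carrier between 0.123 and 0.137 m and x of socket_a_mid in the frame of tray between -0.065 and 0.065 m and y of socket_a_mid in the frame of tray between -0.155 and 0.155 m and height (world z) of socket_a_mid between 0.038 and 0.052 m and angle between each of socket_a_mid, socket_b_mid, socket_c_mid's own z axis and vertical below 0.15 rad and x of socket_b_mid in the frame of tray between -0.065 and 0.065 m and y of socket_b_mid in the frame of tray between -0.155 and 0.155 m and height (world z) of socket_b_mid between 0.038 and 0.052 m and x of socket_c_mid in the frame of tray between -0.065 and 0.065 m and y of socket_c_mid in the frame of tray between -0.155 and 0.155 m and height (world z) of socket_c_mid between 0.038 and 0.052 m), for 0.3 s.
At the end, for the whole second after the job is handed in: carrier in the work detent (within 7 mm); one socket over the nut of the carrier's hub, foot at most 5 mm above the recess floor, within 5 mm of the axis and 0.08 rad of upright, gripped with over 3 N; the other two stand upright (0.15 rad) on the tray floor (value of joint carrier between 0.123 and 0.137 m and ((horizontal distance between socket_a_mid and seat below 0.005 m and z of socket_a_mid in the frame of seat between 0.036 and 0.045 m and angle between socket_a_mid's own z axis and vertical below 0.08 rad and contact force between the fingers and socket_a above 3 N and x of socket_b_mid in the frame of tray between -0.065 and 0.065 m and y of socket_b_mid in the frame of tray between -0.155 and 0.155 m and height (world z) of socket_b_mid between 0.038 and 0.052 m and angle between each of socket_b_mid, socket_c_mid's own z axis and vertical below 0.15 rad and x of socket_c_mid in the frame of tray between -0.065 and 0.065 m and y of socket_c_mid in the frame of tray between -0.155 and 0.155 m and height (world z) of socket_c_mid between 0.038 and 0.052 m) or (horizontal distance between socket_b_mid and seat below 0.005 m and z of socket_b_mid in the frame of seat between 0.036 and 0.045 m and angle between socket_b_mid's own z axis and vertical below 0.08 rad and contact force between the fingers and socket_b above 3 N and x of socket_a_mid in the frame of tray between -0.065 and 0.065 m and y of socket_a_mid in the frame of tray between -0.155 and 0.155 m and height (world z) of socket_a_mid between 0.038 and 0.052 m and angle between each of socket_a_mid, socket_c_mid's own z axis and vertical below 0.15 rad and x of socket_c_mid in the frame of tray between -0.065 and 0.065 m and y of socket_c_mid in the frame of tray between -0.155 and 0.155 m and height (world z) of socket_c_mid between 0.038 and 0.052 m) or (horizontal distance between socket_c_mid and seat below 0.005 m and z of socket_c_mid in the frame of seat between 0.036 and 0.045 m and angle between socket_c_mid's own z axis and vertical below 0.08 rad and contact force between the fingers and socket_c above 3 N and x of socket_a_mid in the frame of tray between -0.065 and 0.065 m and y of socket_a_mid in the frame of tray between -0.155 and 0.155 m and height (world z) of socket_a_mid between 0.038 and 0.052 m and angle between each of socket_a_mid, socket_b_mid's own z axis and vertical below 0.15 rad and x of socket_b_mid in the frame of tray between -0.065 and 0.065 m and y of socket_b_mid in the frame of tray between -0.155 and 0.155 m and height (world z) of socket_b_mid between 0.038 and 0.052 m))); the arm keeps its last pose, push and grip.
It fails at once if the glue can is moved by more than 30 mm (distance of can_mid from where it was at the start of the episode above 0.03 m).
It fails at once if the hammer is moved by more than 30 mm (distance of hammer from where it was at the start of the episode above 0.03 m).
It fails at once if the wax tin is moved by more than 30 mm (distance of wax_tin_center from where it was at the start of the episode above 0.03 m).
It also fails if it takes over 72 s, if anything falls off the work surface, if the arm or the gripper's body presses on something with over 40 N, if the wrist force passes 120 N, or if a joint passes its speed limit or range.

## Working session

There is one attempt and no reset: what is moved stays moved. The work goes in short steps, Python scripts to look and compute and a tool call to move; the robot and the scene stay as the last step left them, time stands still between calls to the robot, and variables do not carry over. Pictures are saved under pics/ and viewed, and the job is handed in when it is done.

Besides the shell and the picture viewer there is one more tool, called after "Emit:" as name([rows], argument=value, ...), one row to a line, values as JSON. drive_tool: Moves the arm, as the interface text tells. Its arguments: {"type":"object","properties":{"commands":{"type":"array"},"newtons":{"type":"number"}},"required":["commands"]}

```bash
mkdir -p pics
cat > h.py <<'E'
import numpy as np, cv2
from bench import read_state, snapshot, camera_params, ticket
def P(n):
    c=camera_params(n); K=np.array([[c['fx'],0,c['cx']],[0,c['fy'],c['cy']],[0,0,1.]])
    R,_=cv2.Rodrigues(np.array(c['rvec'],float)); return K,np.array(c['D'],float),R,np.array(c['tvec'],float).ravel()
def ray(cam,uv):
    K,D,R,t=cam; p=cv2.undistortPoints(np.array([[uv]],float),K,D)[0,0]
    return -R.T@t, R.T@np.array([p[0],p[1],1])
def at_z(cam,uv,z):
    o,d=ray(cam,uv); return o+d*(z-o[2])/d[2]
def tri(c1,u1,c2,u2):
    o1,d1=ray(c1,u1);o2,d2=ray(c2,u2);d1/=np.linalg.norm(d1);d2/=np.linalg.norm(d2)
    s=np.linalg.lstsq(np.c_[d1,-d2],o2-o1,rcond=None)[0]; a=o1+s[0]*d1;b=o2+s[1]*d2
    return (a+b)/2,np.linalg.norm(a-b)
def proj(cam,X):
    K,D,R,t=cam; return cv2.projectPoints(np.array([X],float),cv2.Rodrigues(R)[0],t,K,D)[0][0,0]
def shot(n,f,crop=None,s=1):
    im=snapshot(n)[:,:,::-1].copy(); cv2.imwrite(f'pics/{f}_raw.png',im)
    if crop: x,y,w,h=crop; im=im[y:y+h,x:x+w]
    cv2.imwrite(f'pics/{f}.png',cv2.resize(im,None,fx=s,fy=s,interpolation=cv2.INTER_CUBIC))
E
python3 - <<'E'
from h import *
s=read_state(); print(s)
for n in ['side','top','wrist']:
    shot(n,n+'0',s=1.5); K,D,R,t=P(n); print(n,K[0,0],-R.T@t,R[2])
E
```

```text
{'time': 0.0, 'joints': array([-1.3874773 ,  0.42673287,  0.07385536,  1.60663748, -0.03407371,
        1.11080529, -0.06710515]), 'qd': array([-8.34954139e-04,  1.18090541e-03, -1.17715643e-03, -2.05010536e-05,
       -1.84815490e-03,  1.54268440e-04,  9.86072360e-04]), 'joint_efforts': array([-8.44037295e-04, -9.49825644e+01,  3.76072839e+00, -4.63522124e+01,
        1.92773016e-02,  9.98057309e-03, -1.05629391e-05]), 'position': array([220.42225141, 637.51678152, 210.09673541]), 'orientation': array([ 2.55804170e+00,  1.82224812e+00, -1.57327380e-03]), 'contact_force': array([-0.0084986 ,  0.40611538,  0.37191658]), 'wrist_torque': array([ 0.00466662, -0.04378072, -0.01609629]), 'finger_gap': 85.86065643518636}
side 423.21205889336784 [ 286.42225393 -860.87310251  837.77076901] [ 0.21597053  0.71665729 -0.66314332]
top 409.6403783604739 [ 315.53899891  -51.87892992 1111.8843664 ] [ 0.19041607  0.01133004 -0.9816381 ]
wrist 320.31141600539735 [145.6938987  664.09121612 374.13685008] [ 0.29602811 -0.10327755 -0.94957944]
```

View pics/side0.png

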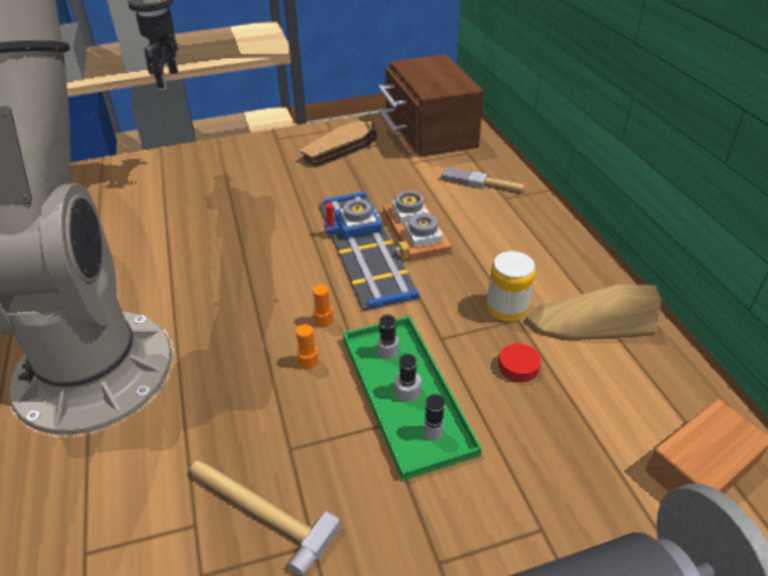

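View pics/top0.png

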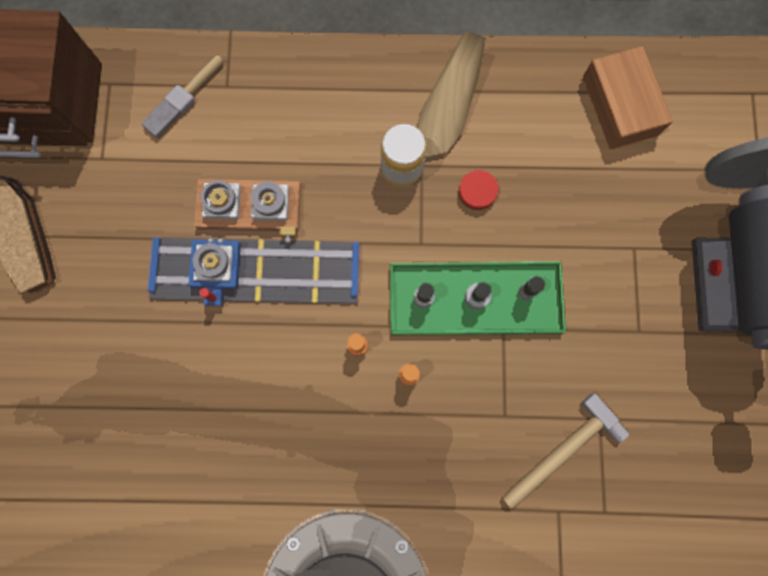

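View pics/wrist0.png

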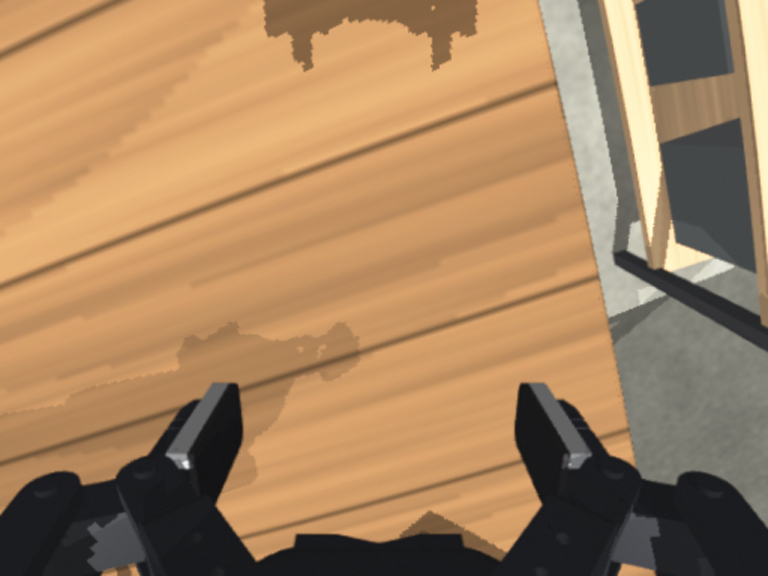

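Run:
```python
import cv2
t=cv2.imread('pics/top0_raw.png'); s=cv2.imread('pics/side0_raw.png')
def c(im,x,y,w,h,k,f): cv2.imwrite('pics/'+f,cv2.resize(im[y:y+h,x:x+w],None,fx=k,fy=k,interpolation=cv2.INTER_CUBIC))
c(t,95,110,150,100,5,'t1.png'); c(t,255,165,130,65,6,'t2.png')
c(s,205,120,100,90,6,'s1.png'); c(s,220,200,105,120,5,'s2.png')
```

```text
(no output)
```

View pics/t1.png

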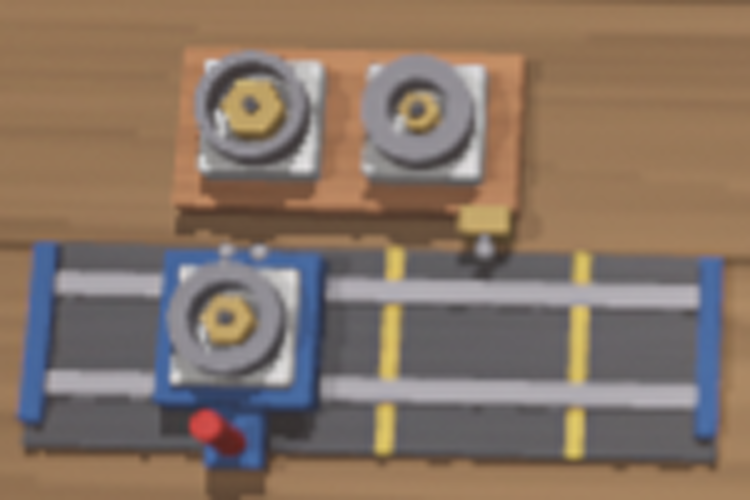

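View pics/t2.png

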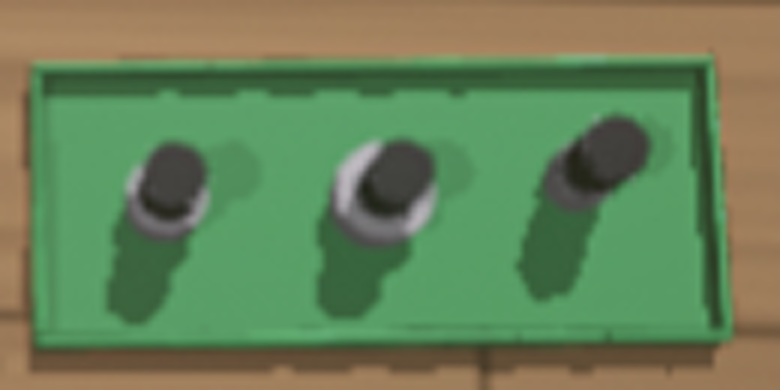

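View pics/s1.png

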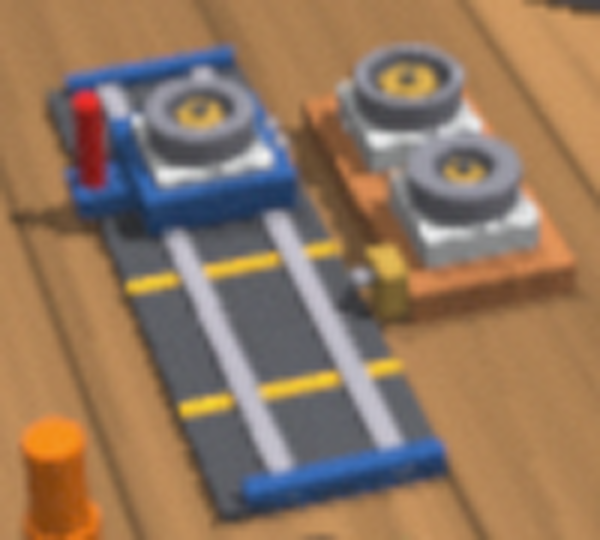

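View pics/s2.png

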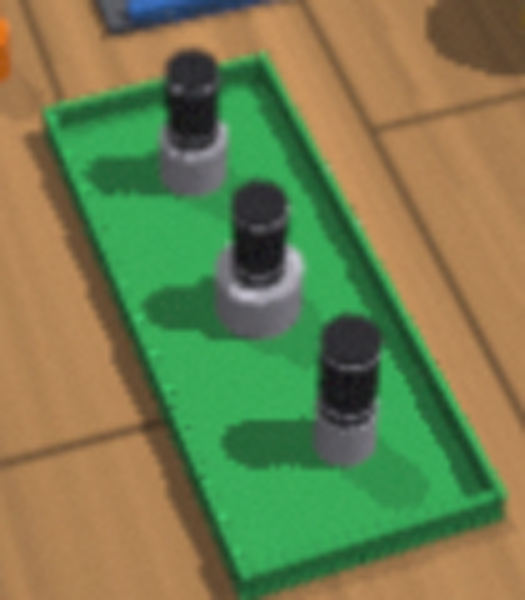

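Run:
```python
from h import *
np.set_printoptions(precision=1,suppress=True)
T,S=P('top'),P('side')
a=lambda x,y:(95+x/5,110+y/5); b=lambda x,y:(255+x/6,165+y/6); c=lambda x,y:(205+x/6,120+y/6); d=lambda x,y:(220+x/5,200+y/5)
print('post',tri(T,a(207,424),S,c(86,100)))
print('rim',tri(T,a(227,318),S,c(200,113)))
for u,v in [((175,170),(191,68)),((402,168),(259,202)),((616,147),(351,335))]:
    print('sock',tri(T,b(*u),S,d(*v)), at_z(T,b(*u),85))
for u in [(33,65),(715,57),(732,340),(36,347)]: print('tray',at_z(T,b(*u),22))
for u in [(388,395),(574,390),(396,255),(583,258),(40,325),(710,350)]: print('mark',at_z(T,a(*u),3))
for u in [(200,60),(325,65),(365,70),(485,70)]: print('spare',at_z(T,a(*u),50))
print(at_z(T,(404/1.5,148/1.5),110))
```

```text
post (array([502.3, 250.2,  81.3]), np.float64(1.680863760987322))
rim (array([563.8, 250.5,  59.3]), np.float64(2.678718277921218))
sock (array([ 512.8, -127. ,   86.9]), np.float64(0.59717258292623)) [ 512.8 -127.1   85. ]
sock (array([ 516. , -223.1,   86.1]), np.float64(0.8319043075784991)) [ 515.8 -223.2   85. ]
sock (array([ 527.5, -313.1,   88.1]), np.float64(2.648336182786201)) [ 526.8 -313.6   85. ]
tray [572.2 -66.8  22. ]
tray [ 582.4 -375.2   22. ]
tray [ 453.7 -378.2   22. ]
tray [443.4 -70.5  22. ]
mark [534.  174.9   3. ]
mark [539.1  72.4   3. ]
mark [613.9 175.1   3. ]
mark [614.5  70.5   3. ]
mark [569.3 369.5   3. ]
mark [563.4  -2.1   3. ]
spare [708.5 278.2  50. ]
spare [707.3 210.2  50. ]
spare [704.9 188.2  50. ]
spare [706.4 122.9  50. ]
[757.7 -84.7 110. ]
```

Emit:
drive_tool([
  {"claw": -1,"dx": 28,"dy": -39,"az": 0.0335},
  {"claw": -1,"dx": 28,"dy": -39,"az": 0.0335},
  {"claw": -1,"dx": 28,"dy": -39,"az": 0.0335},
  {"claw": -1,"dx": 28,"dy": -39,"az": 0.0335},
  {"claw": -1,"dx": 28,"dy": -39,"az": 0.0335},
  {"claw": -1,"dx": 28,"dy": -39,"az": 0.0335},
  {"claw": -1,"dx": 28,"dy": -39,"az": 0.0335},
  {"claw": -1,"dx": 28,"dy": -39,"az": 0.0335},
  {"claw": -1,"dx": 28,"dy": -39,"az": 0.0335},
  {"claw": -1,"dx": 28,"dy": -36,"az": 0.0335},
  {"claw": -1},
  {"claw": -1},
], newtons=40)

```text
schema error: expected keys claw, dx, dy, dz, ax, ay, az
```

All keys are required.

Emit:
drive_tool([
  {"claw": -1,"dx": 28,"dy": -39,"dz": 0,"ax": 0,"ay": 0,"az": 0.0335},
  {"claw": -1,"dx": 28,"dy": -39,"dz": 0,"ax": 0,"ay": 0,"az": 0.0335},
  {"claw": -1,"dx": 28,"dy": -39,"dz": 0,"ax": 0,"ay": 0,"az": 0.0335},
  {"claw": -1,"dx": 28,"dy": -39,"dz": 0,"ax": 0,"ay": 0,"az": 0.0335},
  {"claw": -1,"dx": 28,"dy": -39,"dz": 0,"ax": 0,"ay": 0,"az": 0.0335},
  {"claw": -1,"dx": 28,"dy": -39,"dz": 0,"ax": 0,"ay": 0,"az": 0.0335},
  {"claw": -1,"dx": 28,"dy": -39,"dz": 0,"ax": 0,"ay": 0,"az": 0.0335},
  {"claw": -1,"dx": 28,"dy": -39,"dz": 0,"ax": 0,"ay": 0,"az": 0.0335},
  {"claw": -1,"dx": 28,"dy": -39,"dz": 0,"ax": 0,"ay": 0,"az": 0.0335},
  {"claw": -1,"dx": 28,"dy": -36,"dz": 0,"ax": 0,"ay": 0,"az": 0.0335},
  {"claw": -1,"dx": 0,"dy": 0,"dz": 0,"ax": 0,"ay": 0,"az": 0},
  {"claw": -1,"dx": 0,"dy": 0,"dz": 0,"ax": 0,"ay": 0,"az": 0},
], newtons=40)

```text
time: 1.65
position: [500.2, 251.2, 210.6]
orientation: [-2.219, -2.223, 0.001]
contact_force: [-0.6, 0.2, 0.3]
finger_gap: 85.6
```

Run:
```python
from h import *
s=read_state(); print(s['joints'],s['position'],s['orientation'])
shot('wrist','w1',s=1.5)
```

```text
[-0.76832222  0.23998817  0.22236775  1.87744465 -0.06139637  1.03114342
  1.0520088 ] [500.20341136 251.1659049  210.6145803 ] [-2.21928378e+00 -2.22314695e+00  6.21286970e-04]
```

View pics/w1.png

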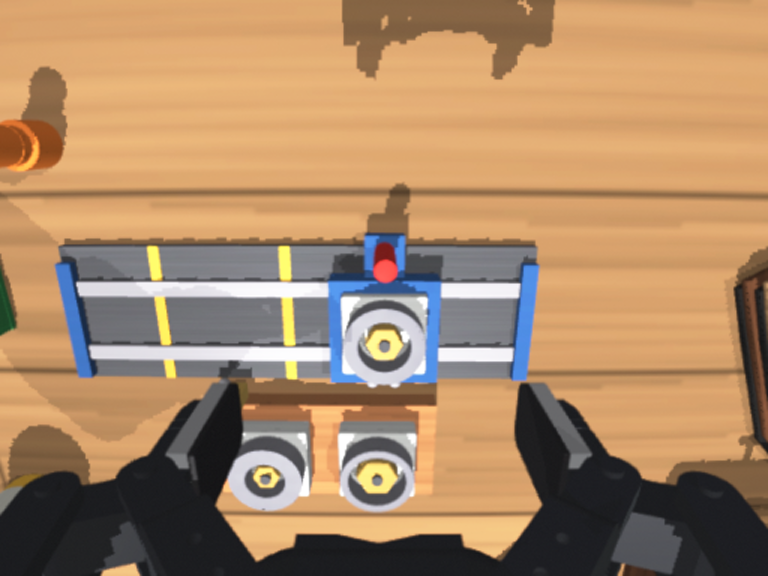

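Run:
```python
from h import *
np.set_printoptions(precision=1,suppress=True)
W=P('wrist'); 
print(at_z(W,(386/1.5,270/1.5),81),at_z(W,(384/1.5,342/1.5),59),at_z(W,(384/1.5,346/1.5),56))
im=cv2.imread('pics/w1_raw.png'); cv2.imwrite('pics/w1c.png',cv2.resize(im[145:345,140:300],None,fx=4,fy=4,interpolation=cv2.INTER_CUBIC)[:600])
```

```text
[502.9 256.8  81. ] [562.6 256.2  59. ] [567.1 256.2  56. ]
```

View pics/w1c.png

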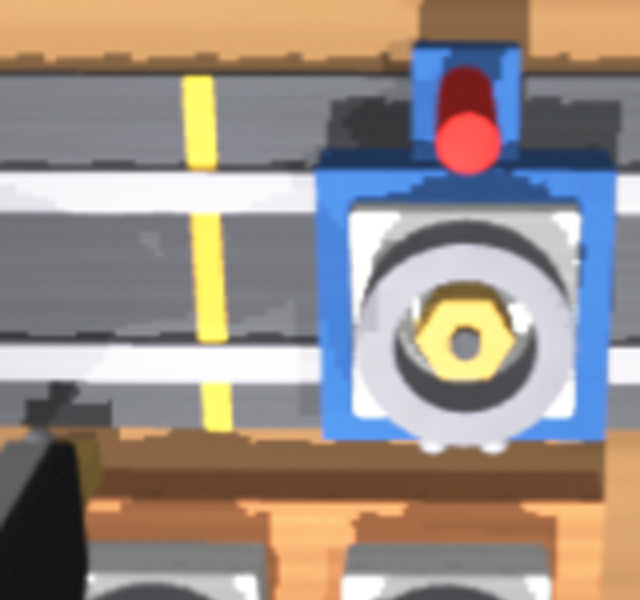

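Emit:
drive_tool([
  {"claw": -1,"dx": 2,"dy": 3,"dz": -30,"ax": 0,"ay": 0,"az": 0},
  {"claw": -1,"dx": 0,"dy": 0,"dz": -40,"ax": 0,"ay": 0,"az": 0},
  {"claw": -1,"dx": 0,"dy": 0,"dz": -40,"ax": 0,"ay": 0,"az": 0},
  {"claw": -1,"dx": 0,"dy": 0,"dz": -40,"ax": 0,"ay": 0,"az": 0},
  {"claw": -1,"dx": 0,"dy": 0,"dz": -12,"ax": 0,"ay": 0,"az": 0},
  {"claw": -1,"dx": 0,"dy": 0,"dz": 0,"ax": 0,"ay": 0,"az": 0},
])

```text
time: 2.45
position: [502.2, 254.4, 48.9]
orientation: [-2.218, -2.225, 0.001]
contact_force: [0.6, 0.8, -0.3]
finger_gap: 85.5
```

Run:
```python
from h import *
s=read_state(); print(s['position'],s['contact_force'])
shot('wrist','w2',s=1.5);shot('top','t3',(90,100,170,110),4)
```

```text
[502.16401474 254.44594925  48.85395998] [ 0.62253576  0.83434977 -0.28344522]
```

View pics/w2.png

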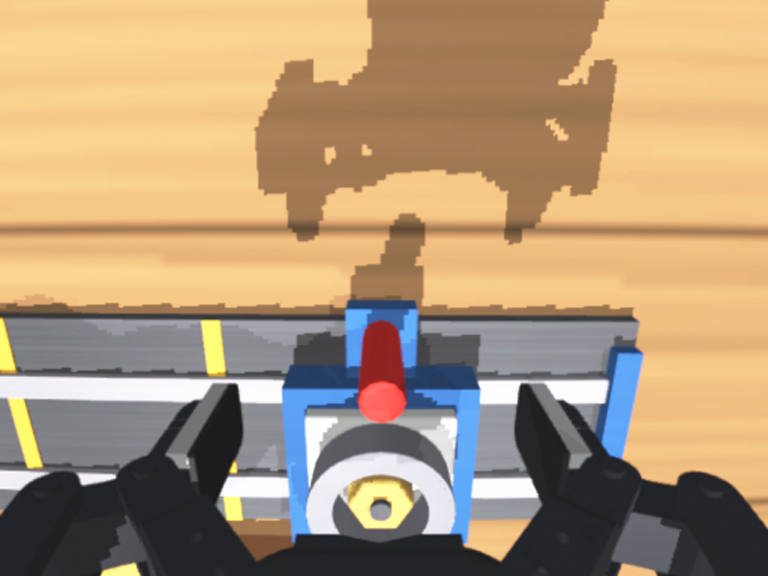

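View pics/t3.png

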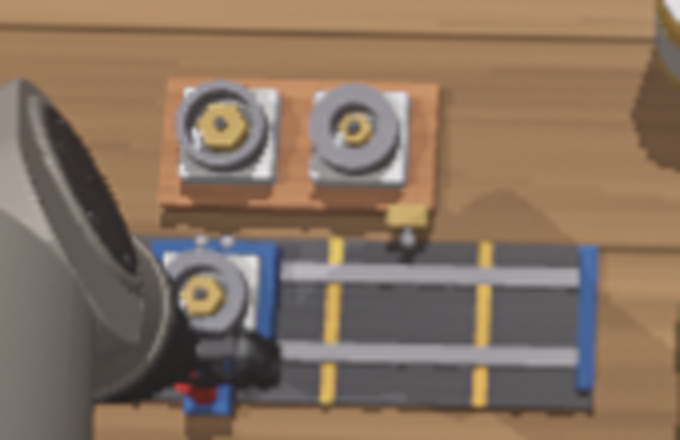

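Emit:
drive_tool([
  {"claw": 1,"dx": 0,"dy": 0,"dz": 0,"ax": 0,"ay": 0,"az": 0},
  {"claw": 1,"dx": 0,"dy": 0,"dz": 0,"ax": 0,"ay": 0,"az": 0},
  {"claw": 1,"dx": 0,"dy": 0,"dz": 0,"ax": 0,"ay": 0,"az": 0},
  {"claw": 1,"dx": 0,"dy": 0,"dz": 0,"ax": 0,"ay": 0,"az": 0},
  {"claw": 1,"dx": 0,"dy": 0,"dz": 0,"ax": 0,"ay": 0,"az": 0},
  {"claw": 1,"dx": 0,"dy": 0,"dz": 0,"ax": 0,"ay": 0,"az": 0},
])

```text
time: 3.3
position: [502.6, 254.1, 49.2]
orientation: [-2.219, -2.224, -0.001]
contact_force: [-1.7, 0.3, 7.5]
finger_gap: 12.9
```

Run:
```python
from h import *
s=read_state(); print(s['position'],s['contact_force'])
shot('wrist','w3',s=1.5)
```

```text
[502.62227794 254.12232251  49.16834591] [-1.70312396  0.34754417  7.52534751]
```

View pics/w3.png

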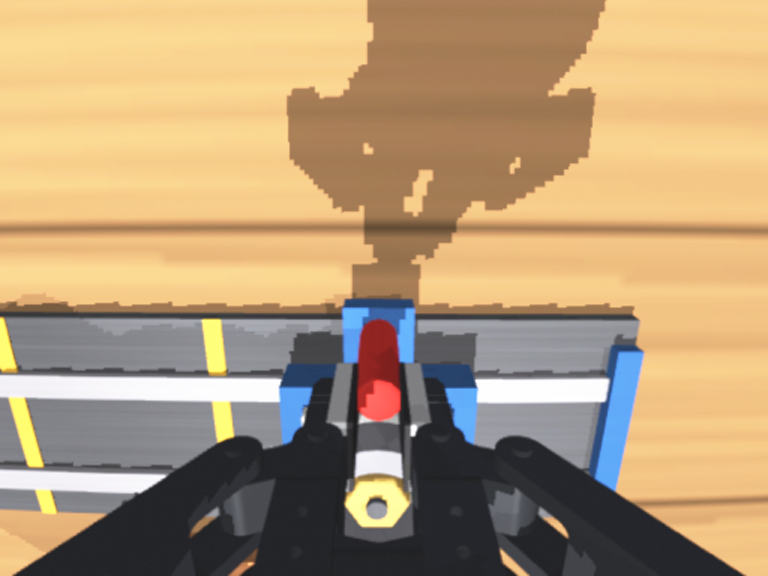

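Run:
```python
from h import *
np.set_printoptions(precision=1,suppress=True)
W=P('wrist'); 
for X in [(502.6,254.1,68),(502.6,254.1,81),(513.6,254.1,68),(491.6,254.1,68),(502.6,246,68),(502.6,262,68),(502.6,254.1,30)]: print(X,proj(W,X)*1.5)
for z in (75,81,85): print(at_z(W,(379/1.5,400/1.5),z))
print(at_z(W,(379/1.5,335/1.5),27))
im=cv2.imread('pics/w3_raw.png'); cv2.imwrite('pics/w3c.png',cv2.resize(im[190:370,180:330],None,fx=4,fy=4,interpolation=cv2.INTER_CUBIC)[:600])
T=P('top'); print(proj(T,(502,255,81)),proj(T,(502,250,81)))
```

```text
(502.6, 254.1, 68) [378.2 379.7]
(502.6, 254.1, 81) [378.2 399.8]
(513.6, 254.1, 68) [378.1 407.9]
(491.6, 254.1, 68) [378.2 350.1]
(502.6, 246, 68) [354.3 379.6]
(502.6, 262, 68) [401.5 379.7]
(502.6, 254.1, 30) [378.1 335. ]
[506.3 254.4  75. ]
[502.7 254.4  81. ]
[500.3 254.3  85. ]
[503.9 254.5  27. ]
[134.6 194.6] [136.6 194.6]
```

View pics/w3c.png

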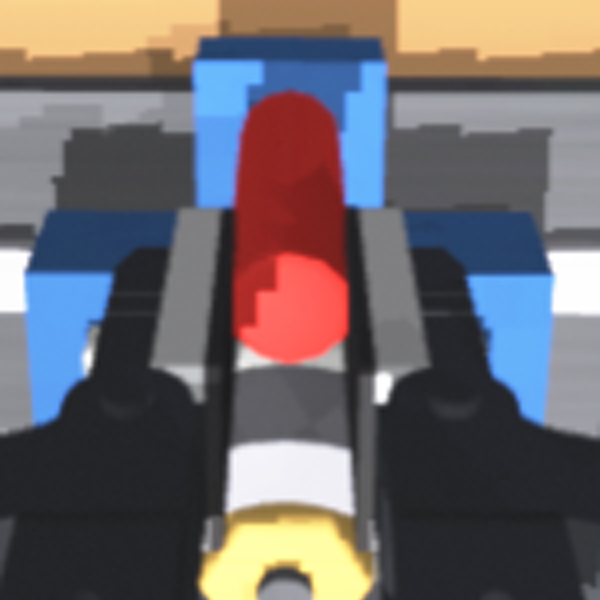

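Emit:
drive_tool([
  {"claw": 1,"dx": 0,"dy": -8,"dz": 0,"ax": 0,"ay": 0,"az": 0},
  {"claw": 1,"dx": 0,"dy": -15,"dz": 0,"ax": 0,"ay": 0,"az": 0},
  {"claw": 1,"dx": 0,"dy": -20,"dz": 0,"ax": 0,"ay": 0,"az": 0},
  {"claw": 1,"dx": 0,"dy": -20,"dz": 0,"ax": 0,"ay": 0,"az": 0},
  {"claw": 1,"dx": 0,"dy": -20,"dz": 0,"ax": 0,"ay": 0,"az": 0},
  {"claw": 1,"dx": 0,"dy": -15,"dz": 0,"ax": 0,"ay": 0,"az": 0},
  {"claw": 1,"dx": 0,"dy": -12,"dz": 0,"ax": 0,"ay": 0,"az": 0},
  {"claw": 1,"dx": 0,"dy": -9,"dz": 0,"ax": 0,"ay": 0,"az": 0},
  {"claw": 1,"dx": 0,"dy": -6,"dz": 0,"ax": 0,"ay": 0,"az": 0},
  {"claw": 1,"dx": 0,"dy": -4,"dz": 0,"ax": 0,"ay": 0,"az": 0},
  {"claw": 1,"dx": 0,"dy": 0,"dz": 0,"ax": 0,"ay": 0,"az": 0},
  {"claw": 1,"dx": 0,"dy": 0,"dz": 0,"ax": 0,"ay": 0,"az": 0},
])

```text
time: 4.85
position: [502.4, 124.4, 49.1]
orientation: [-2.22, -2.223, 0.001]
contact_force: [-3.1, -1.4, 9.6]
finger_gap: 13.3
```

Run:
```python
from h import *
s=read_state(); print(s['position'],s['contact_force'])
shot('wrist','w4',s=1.5);shot('top','t4',(90,100,170,110),4)
```

```text
[502.40821862 124.44961824  49.12066039] [-3.1067548  -1.39904447  9.60337079]
```

View pics/w4.png

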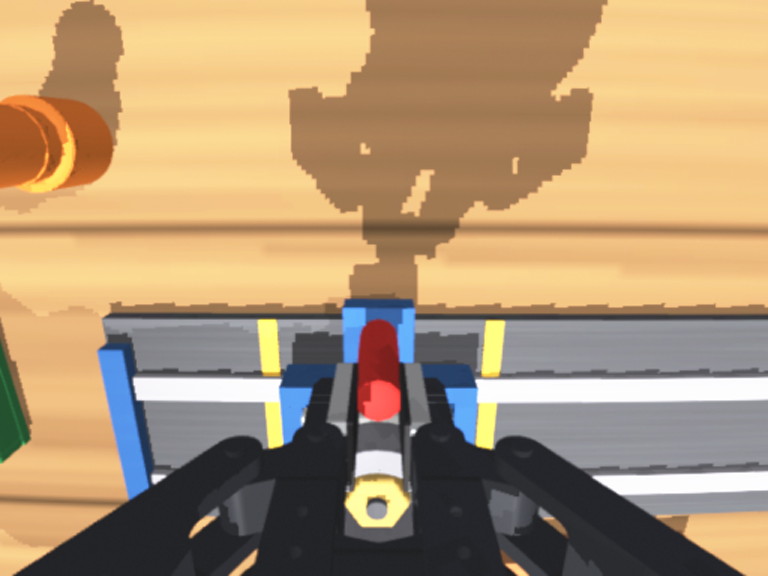

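View pics/t4.png

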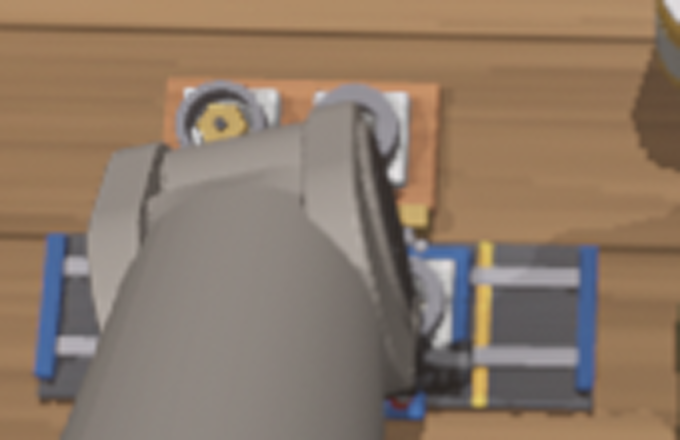

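Emit:
drive_tool([
  {"claw": -1,"dx": 0,"dy": 0,"dz": 0,"ax": 0,"ay": 0,"az": 0},
  {"claw": -1,"dx": 0,"dy": 0,"dz": 0,"ax": 0,"ay": 0,"az": 0},
  {"claw": -1,"dx": 0,"dy": 0,"dz": 0,"ax": 0,"ay": 0,"az": 0},
  {"claw": -1,"dx": 0,"dy": 0,"dz": 0,"ax": 0,"ay": 0,"az": 0},
  {"claw": -1,"dx": 0,"dy": 0,"dz": 40,"ax": 0,"ay": 0,"az": 0},
  {"claw": -1,"dx": 0,"dy": 0,"dz": 40,"ax": 0,"ay": 0,"az": 0},
  {"claw": -1,"dx": 0,"dy": 0,"dz": 40,"ax": 0,"ay": 0,"az": 0},
  {"claw": -1,"dx": 0,"dy": 0,"dz": 40,"ax": 0,"ay": 0,"az": 0},
  {"claw": -1,"dx": 0,"dy": 0,"dz": 0,"ax": 0,"ay": 0,"az": 0},
  {"claw": -1,"dx": 0,"dy": 0,"dz": 0,"ax": 0,"ay": 0,"az": 0},
])

```text
time: 6.2
position: [502.3, 124.9, 208.4]
orientation: [-2.219, -2.224, 0.0]
contact_force: [-0.0, 0.0, -0.6]
finger_gap: 85.4
```

Run:
```python
from h import *
np.set_printoptions(precision=1,suppress=True)
s=read_state(); print(s['position'],s['contact_force'])
shot('wrist','w5',(140,140,170,150),4)
W=P('wrist'); print(W[2],-W[2].T@W[3]); np.savez('w5.npz',*W)
```

```text
[502.3 124.9 208.4] [-0.   0.  -0.6]
[[-0.   1.  -0. ]
 [ 0.9  0.   0.3]
 [ 0.3  0.  -0.9]] [423.  124.7 371.9]
```

View pics/w5.png

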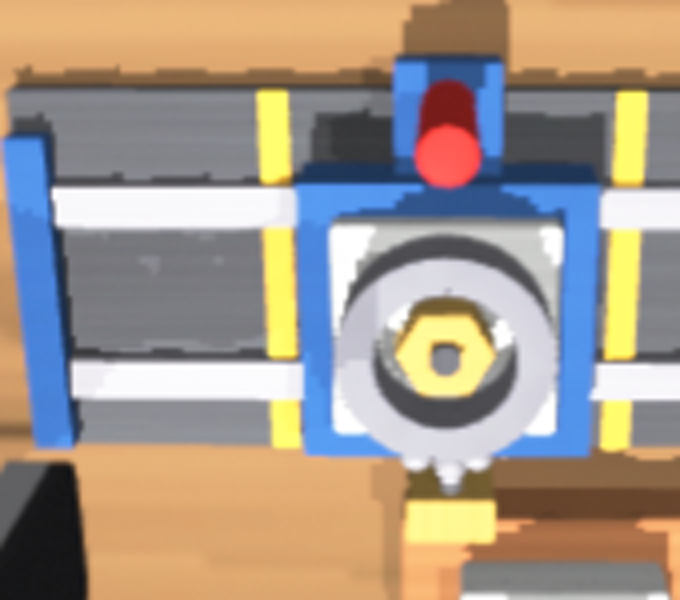

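Run:
```python
from h import *
np.set_printoptions(precision=1,suppress=True)
W=P('wrist'); q=lambda x,y:(140+x/4,140+y/4)
for z in (52,55,58): print(z,at_z(W,q(445,352),z),at_z(W,q(395,352),z)[1]-at_z(W,q(495,352),z)[1])
for z in (56,59,62): print('rim',z,at_z(W,q(447,360),z),at_z(W,q(338,355),z)[1]-at_z(W,q(557,355),z)[1])
print('post',at_z(W,q(448,157),81), at_z(W,q(448,157),78))
for n in ['top','side']: shot(n,n+'6')
```

```text
52 [566.5 124.   52. ] -27.236282804337236
55 [565.1 124.   55. ] -26.980879268586847
58 [563.8 124.   58. ] -26.72547573283643
rim 56 [567.  124.5  56. ] -58.96883811388591
rim 59 [565.7 124.5  59. ] -58.40886664294739
rim 62 [564.3 124.5  62. ] -57.848895172008866
post [503.4 124.7  81. ] [504.3 124.7  78. ]
```

Emit:
drive_tool([
  {"claw": -1,"dx": 1,"dy": -25,"dz": 0,"ax": 0,"ay": 0,"az": 0},
  {"claw": -1,"dx": 1,"dy": -38,"dz": 0,"ax": 0,"ay": 0,"az": 0},
  {"claw": -1,"dx": 2,"dy": -38,"dz": 0,"ax": 0,"ay": 0,"az": 0},
  {"claw": -1,"dx": 2,"dy": -38,"dz": 0,"ax": 0,"ay": 0,"az": 0},
  {"claw": -1,"dx": 2,"dy": -38,"dz": 0,"ax": 0,"ay": 0,"az": 0},
  {"claw": -1,"dx": 1,"dy": -38,"dz": 0,"ax": 0,"ay": 0,"az": 0},
  {"claw": -1,"dx": 1,"dy": -35,"dz": 0,"ax": 0,"ay": 0,"az": 0},
  {"claw": -1,"dx": 0,"dy": 0,"dz": 0,"ax": 0,"ay": 0,"az": 0},
  {"claw": -1,"dx": 0,"dy": 0,"dz": 0,"ax": 0,"ay": 0,"az": 0},
])

```text
time: 7.48
position: [512.3, -124.6, 208.2]
orientation: [-2.218, -2.223, 0.001]
contact_force: [-0.1, 0.2, 0.3]
finger_gap: 85.8
```

Run:
```python
from h import *
np.set_printoptions(precision=2,suppress=True)
s=read_state(); print(s['joints'],s['position'],s['orientation'])
shot('wrist','w6',s=1.5)
W=P('wrist')
for X in [(512,-126,85),(512,-130,85)]: print(proj(W,X)*1.5)
```

```text
[-0.25  0.19  0.42  1.96 -0.09  1.01  1.79] [ 512.28 -124.57  208.16] [-2.22 -2.22  0.  ]
[375.07 267.56]
[368.61 267.55]
```

View pics/w6.png

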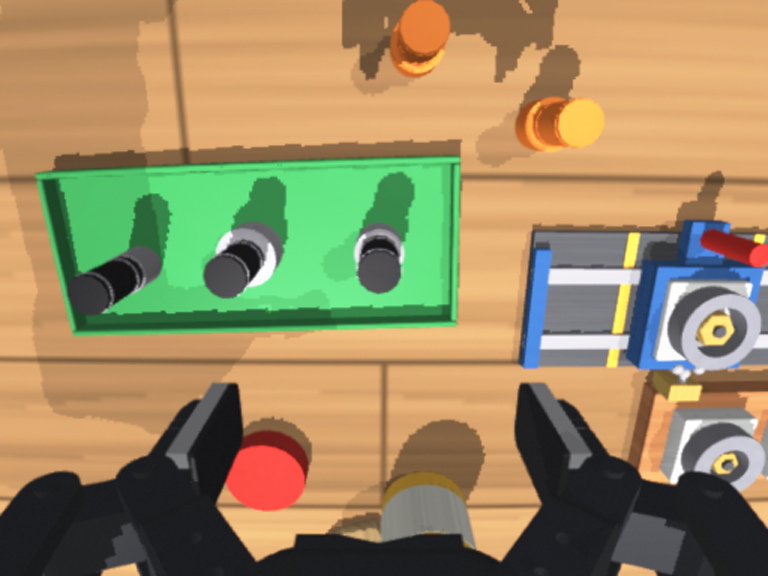

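Emit:
drive_tool([
  {"claw": -1,"dx": 0,"dy": 1.5,"dz": -30,"ax": 0,"ay": 0,"az": 0},
  {"claw": -1,"dx": 0,"dy": 0,"dz": -40,"ax": 0,"ay": 0,"az": 0},
  {"claw": -1,"dx": 0,"dy": 0,"dz": -30,"ax": 0,"ay": 0,"az": 0},
  {"claw": -1,"dx": 0,"dy": 0,"dz": 0,"ax": 0,"ay": 0,"az": 0},
])

```text
time: 8.02
position: [511.2, -122.5, 107.1]
orientation: [-2.215, -2.223, 0.004]
contact_force: [0.2, -0.2, 0.3]
finger_gap: 85.2
```

Run:
```python
from h import *
np.set_printoptions(precision=2,suppress=True)
s=read_state(); print(s['position'],s['orientation'])
shot('wrist','w7',s=1.5)
W=P('wrist')
x,y,_=s['position']
for z in (35,60,85): print(proj(W,(x,y,z))*1.5)
```

```text
[ 511.2  -122.46  107.13] [-2.22 -2.22  0.  ]
[378.83 291.78]
[378.92 308.32]
[379.04 328.72]
```

View pics/w7.png

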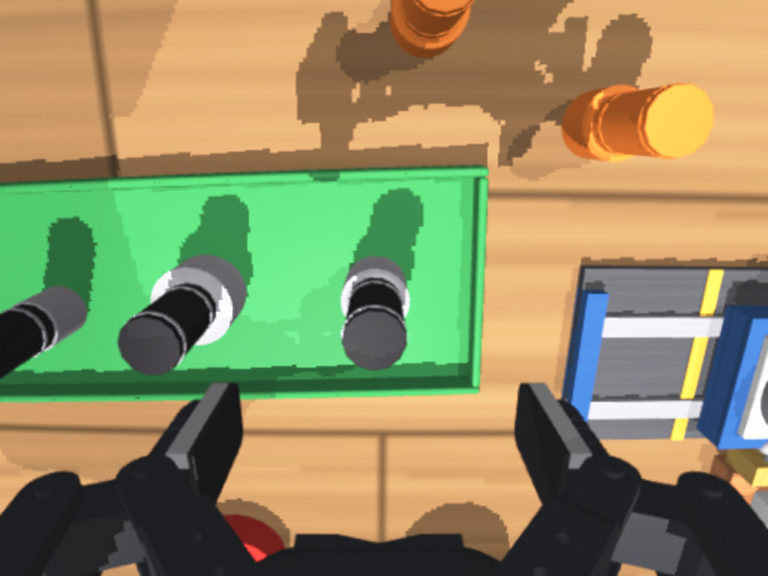

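Emit:
drive_tool([
  {"claw": -1,"dx": 3,"dy": -2,"dz": -20,"ax": 0,"ay": 0,"az": 0},
  {"claw": -1,"dx": 0,"dy": 0,"dz": -25,"ax": 0,"ay": 0,"az": 0},
  {"claw": -1,"dx": 0,"dy": 0,"dz": -15,"ax": 0,"ay": 0,"az": 0},
  {"claw": -1,"dx": 0,"dy": 0,"dz": 0,"ax": 0,"ay": 0,"az": 0},
  {"claw": -1,"dx": 0,"dy": 0,"dz": 0,"ax": 0,"ay": 0,"az": 0},
])

```text
time: 8.7
position: [516.2, -125.6, 49.8]
orientation: [2.218, 2.223, 0.001]
contact_force: [-0.5, -0.6, 0.2]
finger_gap: 85.6
```

Run:
```python
from h import *
np.set_printoptions(precision=2,suppress=True)
s=read_state(); print(s['position'],s['orientation'])
shot('wrist','w8',s=1.5)
W=P('wrist')
x,y,_=s['position']
for z in (35,60,85): print(proj(W,(x,y,z))*1.5)
```

```text
[ 516.17 -125.63   49.81] [2.22 2.22 0.  ]
[378.12 339.29]
[378.14 367.94]
[378.17 405.7 ]
```

View pics/w8.png

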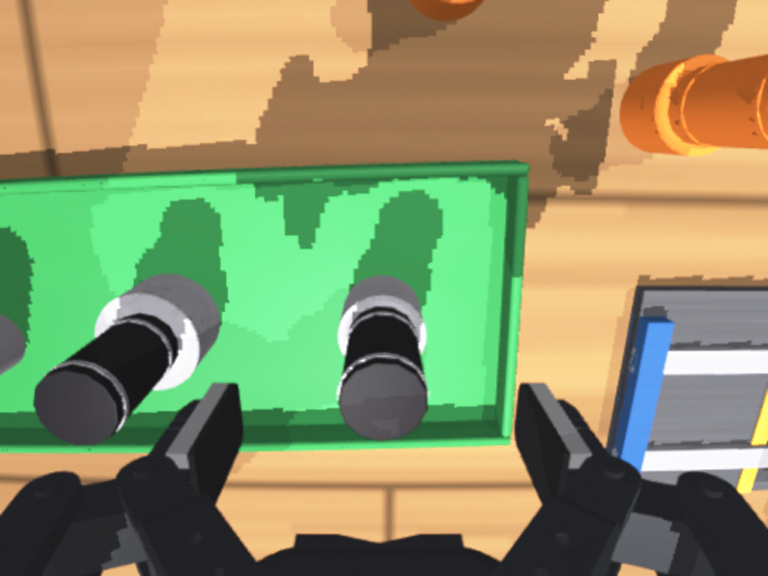

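Emit:
drive_tool([
  {"claw": -1,"dx": -1,"dy": 1.2,"dz": -4,"ax": 0,"ay": 0,"az": 0},
  {"claw": -1,"dx": 0,"dy": 0,"dz": 0,"ax": 0,"ay": 0,"az": 0},
  {"claw": 0.2,"dx": 0,"dy": 0,"dz": 0,"ax": 0,"ay": 0,"az": 0},
  {"claw": 1,"dx": 0,"dy": 0,"dz": 0,"ax": 0,"ay": 0,"az": 0},
  {"claw": 1,"dx": 0,"dy": 0,"dz": 0,"ax": 0,"ay": 0,"az": 0},
  {"claw": 1,"dx": 0,"dy": 0,"dz": 0,"ax": 0,"ay": 0,"az": 0},
  {"claw": 1,"dx": 0,"dy": 0,"dz": 0,"ax": 0,"ay": 0,"az": 0},
  {"claw": 1,"dx": 0,"dy": 0,"dz": 0,"ax": 0,"ay": 0,"az": 0},
], newtons=50)

```text
time: 9.75
position: [514.7, -124.4, 45.0]
orientation: [2.219, 2.224, 0.0]
contact_force: [-1.3, 1.3, 5.8]
finger_gap: 26.3
```

Run:
```python
from h import *
np.set_printoptions(precision=2,suppress=True)
s=read_state(); print(s['position'],s['orientation'],s['contact_force'],s['wrist_torque'],s['finger_gap'])
shot('wrist','w9',s=1.5)
```

```text
[ 514.68 -124.36   45.04] [2.22 2.22 0.  ] [-1.3   1.32  5.8 ] [ 0.1   0.29 -0.03] 26.34436030916278
```

View pics/w9.png

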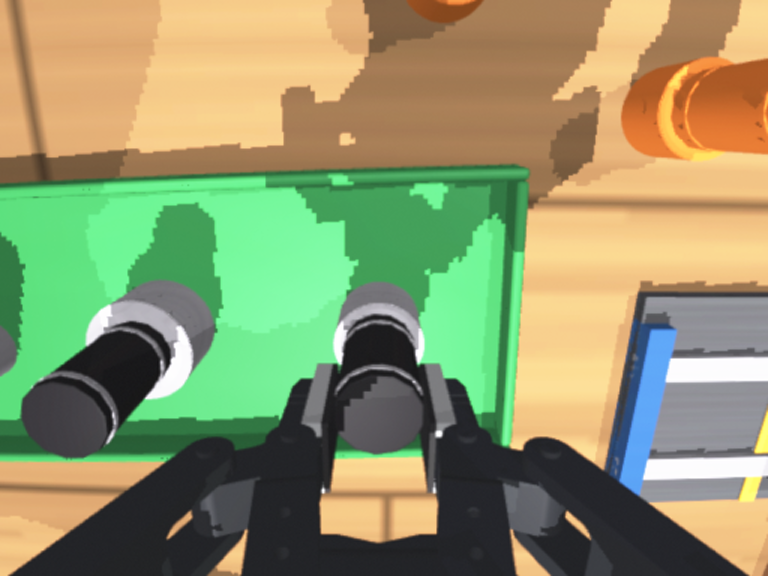

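Run:
```python
from h import *
W=P('wrist'); print(at_z(W,(379/1.5,411/1.5),85), proj(W,(514.7,-124.4,85))*1.5)
```

```text
[ 513.61322649 -124.11437555   85.        ] [378.03067309 414.15956264]
```

Emit:
drive_tool([
  {"claw": 1,"dx": 0,"dy": 0,"dz": 15,"ax": 0,"ay": 0,"az": 0},
  {"claw": 1,"dx": 0,"dy": 0,"dz": 30,"ax": 0,"ay": 0,"az": 0},
  {"claw": 1,"dx": 0,"dy": 0,"dz": 40,"ax": 0,"ay": 0,"az": 0},
  {"claw": 1,"dx": 0,"dy": 0,"dz": 30,"ax": 0,"ay": 0,"az": 0},
  {"claw": 1,"dx": 5,"dy": 25,"dz": 0,"ax": 0,"ay": 0,"az": 0},
  {"claw": 1,"dx": 8,"dy": 38,"dz": 0,"ax": 0,"ay": 0,"az": 0},
  {"claw": 1,"dx": 8,"dy": 38,"dz": 0,"ax": 0,"ay": 0,"az": 0},
  {"claw": 1,"dx": 8,"dy": 38,"dz": 0,"ax": 0,"ay": 0,"az": 0},
  {"claw": 1,"dx": 8,"dy": 38,"dz": 0,"ax": 0,"ay": 0,"az": 0},
  {"claw": 1,"dx": 8,"dy": 38,"dz": 0,"ax": 0,"ay": 0,"az": 0},
  {"claw": 1,"dx": 5,"dy": 34,"dz": 0,"ax": 0,"ay": 0,"az": 0},
  {"claw": 1,"dx": 0,"dy": 0,"dz": 0,"ax": 0,"ay": 0,"az": 0},
])

```text
time: 11.3
position: [564.4, 127.6, 160.3]
orientation: [-2.214, -2.228, -0.001]
contact_force: [0.5, -2.0, -2.6]
finger_gap: 26.1
```

Run:
```python
from h import *
np.set_printoptions(precision=2,suppress=True)
s=read_state(); print(s['position'],s['orientation'],s['contact_force'],s['wrist_torque'],s['finger_gap'])
shot('wrist','w10',s=1.5);shot('side','s10',(200,60,150,130),4)
```

```text
[564.41 127.57 160.31] [-2.21 -2.23 -0.  ] [ 0.49 -1.99 -2.6 ] [-0.06  0.02 -0.02] 26.123678218108452
```

View pics/w10.png

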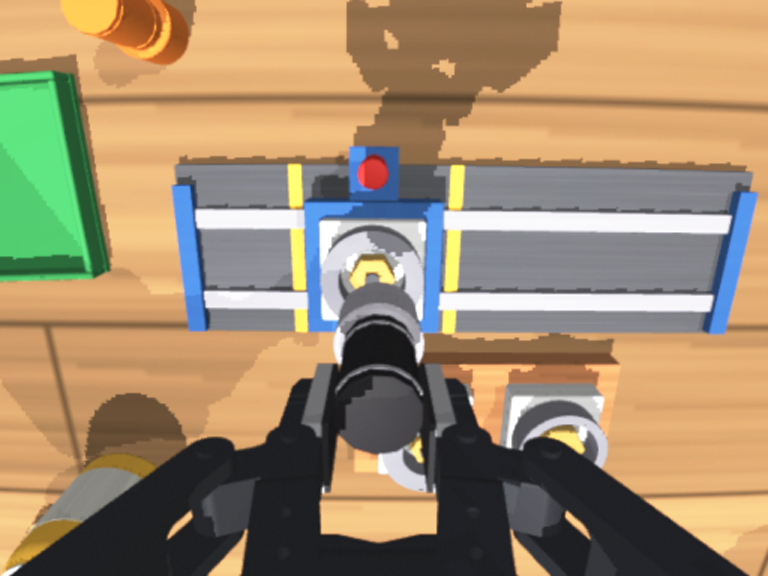

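View pics/s10.png

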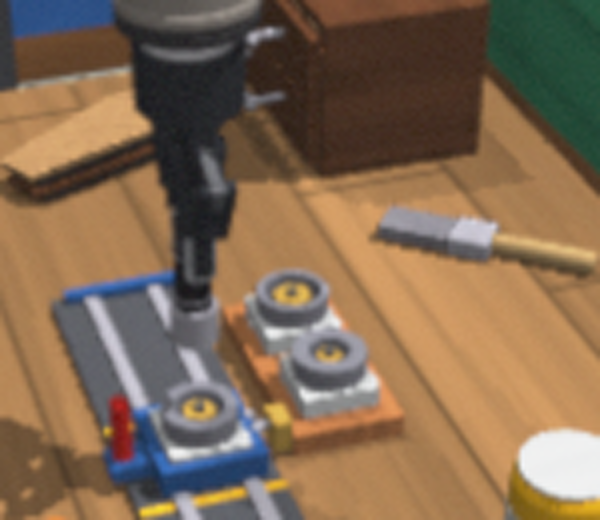

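Emit:
drive_tool([
  {"claw": 1,"dx": 1,"dy": 0,"dz": -20,"ax": 0,"ay": 0,"az": 0},
  {"claw": 1,"dx": 0,"dy": 0,"dz": -25,"ax": 0,"ay": 0,"az": 0},
  {"claw": 1,"dx": 0,"dy": 0,"dz": 0,"ax": 0,"ay": 0,"az": 0},
  {"claw": 1,"dx": 0,"dy": 0,"dz": 0,"ax": 0,"ay": 0,"az": 0},
])

```text
time: 11.9
position: [566.0, 123.9, 115.8]
orientation: [2.22, 2.222, 0.001]
contact_force: [-0.0, 0.3, -2.7]
finger_gap: 25.7
```

Run:
```python
from h import *
np.set_printoptions(precision=2,suppress=True)
s=read_state(); print(s['position'],s['orientation'],s['contact_force'],s['wrist_torque'],s['finger_gap'])
shot('wrist','w11',(190,120,130,110),6);shot('side','s11',(210,90,90,90),6)
W=P('wrist')
x,y,z=s['position']
f=lambda p:(p-np.array([190,120]))*6
print('foot ctr',f(proj(W,(x-1.1,y+.3,z-40))),'seat rim',f(proj(W,(565,124.3,59))),'nut',f(proj(W,(565,124.3,55))))
```

```text
[565.96 123.94 115.84] [2.22 2.22 0.  ] [-0.02  0.28 -2.67] [ 0.02 -0.01 -0.01] 25.70473375503106
foot ctr [370.72 535.78] seat rim [371.23 487.32] nut [371.22 476.52]
```

View pics/w11.png

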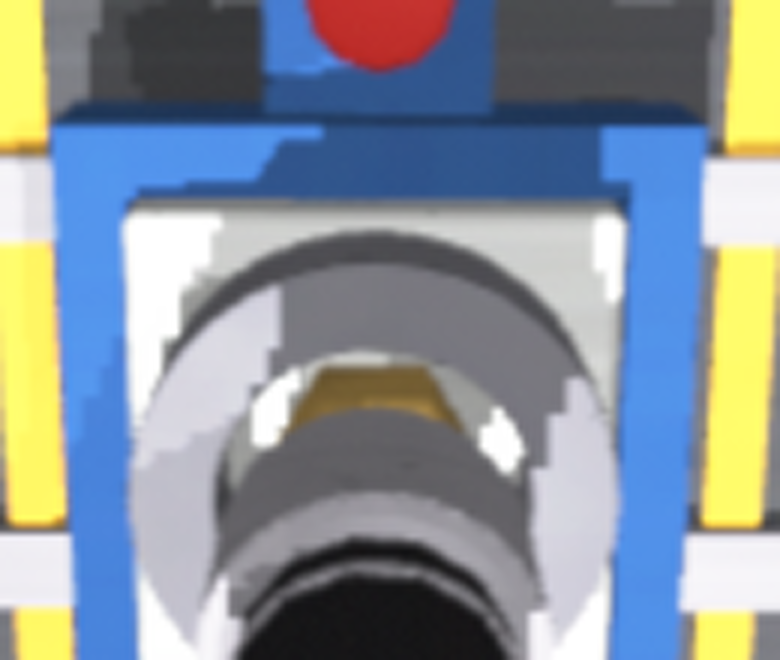

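View pics/s11.png

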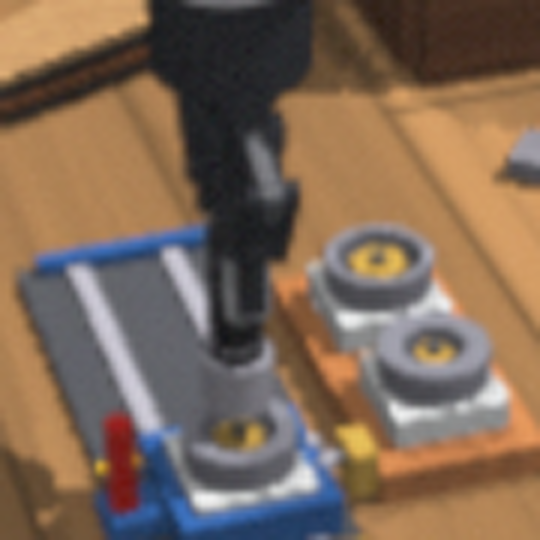

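Run:
```python
from h import *
np.set_printoptions(precision=1,suppress=True)
W=P('wrist'); s=read_state();x,y,z=s['position']
f=lambda X:(proj(W,X)-np.array([190,120]))*6
for rz in (57,59,61): print(rz,'rim apex',f((535,124.3,rz)),f((565,94.3,rz)),f((565,154.3,rz)),'recess',f((565-19,124.3,rz)))
print('foot apex',f((x-1.1-17.5,y+.3,z-40)))
```

```text
57 rim apex [371.6 241.9] [127.2 481.6] [615.2 482.1] recess [371.4 332.2]
59 rim apex [371.6 245.6] [125.2 487. ] [617.2 487.6] recess [371.4 336.5]
61 rim apex [371.6 249.3] [123.2 492.5] [619.2 493.1] recess [371.4 340.9]
foot apex [375.  389.5]
```

Emit:
drive_tool([
  {"claw": 1,"dx": 0,"dy": 0,"dz": -8,"ax": 0,"ay": 0,"az": 0},
  {"claw": 1,"dx": 0,"dy": 0,"dz": -6,"ax": 0,"ay": 0,"az": 0},
  {"claw": 1,"dx": 0,"dy": 0,"dz": -4,"ax": 0,"ay": 0,"az": 0},
  {"claw": 1,"dx": 0,"dy": 0,"dz": -3,"ax": 0,"ay": 0,"az": 0},
  {"claw": 1,"dx": 0,"dy": 0,"dz": 0,"ax": 0,"ay": 0,"az": 0},
])

```text
time: 12.62
position: [565.4, 124.6, 93.5]
orientation: [-2.219, -2.224, 0.001]
contact_force: [-0.1, 0.2, -1.8]
finger_gap: 26.3
```

Emit:
drive_tool([
  {"claw": 1,"dx": 0,"dy": 0,"dz": -2,"ax": 0,"ay": 0,"az": 0},
  {"claw": 1,"dx": 0,"dy": 0,"dz": -2,"ax": 0,"ay": 0,"az": 0},
  {"claw": 1,"dx": 0,"dy": 0,"dz": -1,"ax": 0,"ay": 0,"az": 0},
  {"claw": 1,"dx": 0,"dy": 0,"dz": 0,"ax": 0,"ay": 0,"az": 0},
])

```text
time: 13.12
position: [565.6, 124.4, 88.8]
orientation: [2.219, 2.224, -0.0]
contact_force: [0.2, -0.8, -4.3]
finger_gap: 26.3
```

Emit:
drive_tool([
  {"claw": 1,"dx": 0,"dy": 0,"dz": -2,"ax": 0,"ay": 0,"az": 0},
  {"claw": 1,"dx": 0,"dy": 0,"dz": -2,"ax": 0,"ay": 0,"az": 0},
  {"claw": 1,"dx": 0,"dy": 0,"dz": -1,"ax": 0,"ay": 0,"az": 0},
  {"claw": 1,"dx": 0,"dy": 0,"dz": 0,"ax": 0,"ay": 0,"az": 0},
])

```text
time: 13.62
position: [565.5, 124.5, 83.7]
orientation: [2.219, 2.224, -0.0]
contact_force: [1.2, -0.8, -3.1]
finger_gap: 25.7
```

Run:
```python
from h import *
np.set_printoptions(precision=2,suppress=True)
s=read_state(); print(s['position'],s['orientation'],s['contact_force'],s['wrist_torque'],s['finger_gap'])
shot('wrist','w12',(190,120,130,110),6);shot('side','s12',(210,90,90,90),6)
```

```text
[565.46 124.54  83.67] [ 2.22  2.22 -0.  ] [ 1.16 -0.8  -3.14] [-0.55 -0.25 -0.05] 25.73973630854718
```

View pics/w12.png

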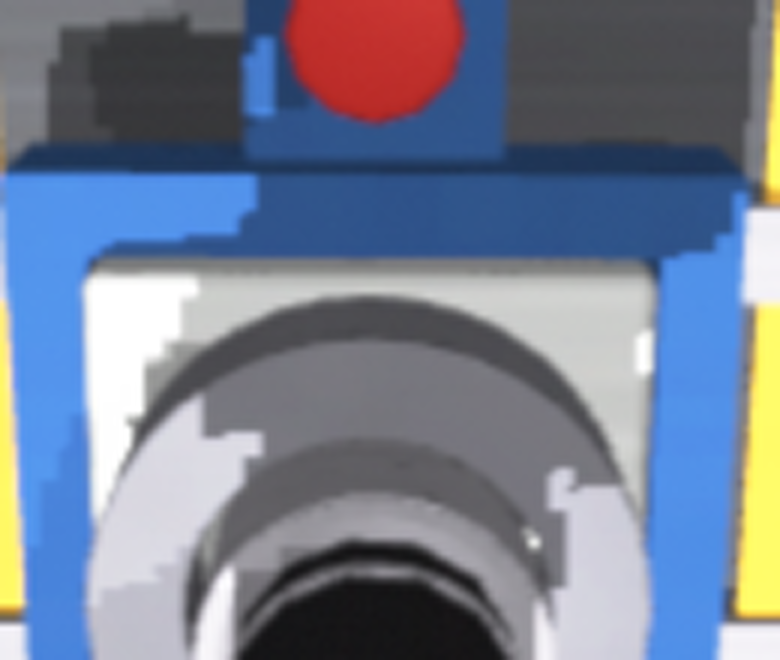

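View pics/s12.png

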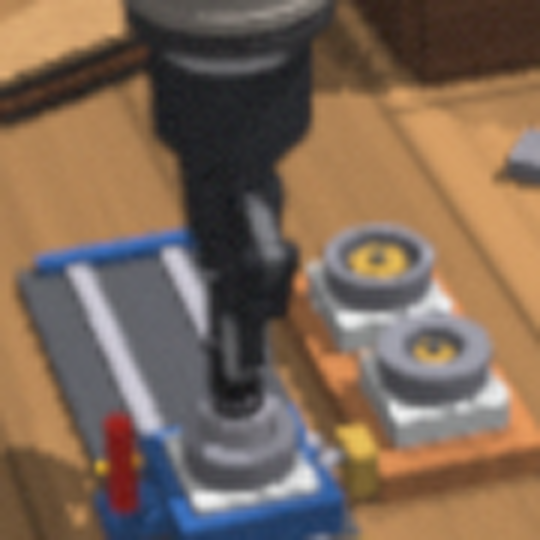

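Emit:
drive_tool([
  {"claw": 1,"dx": 0,"dy": 0,"dz": -1.5,"ax": 0,"ay": 0,"az": 0},
  {"claw": 1,"dx": 0,"dy": 0,"dz": -1.5,"ax": 0,"ay": 0,"az": 0},
  {"claw": 1,"dx": 0,"dy": 0,"dz": 0,"ax": 0,"ay": 0,"az": 0},
])

```text
time: 14.1
position: [565.5, 124.6, 80.7]
orientation: [-2.219, -2.224, 0.0]
contact_force: [1.1, -2.4, -3.0]
finger_gap: 26.4
```

Emit:
drive_tool([
  {"claw": 1,"dx": 0,"dy": 0,"dz": -1,"ax": 0,"ay": 0,"az": 0},
  {"claw": 1,"dx": 0,"dy": 0,"dz": -1,"ax": 0,"ay": 0,"az": 0},
  {"claw": 1,"dx": 0,"dy": 0,"dz": 0,"ax": 0,"ay": 0,"az": 0},
])

```text
time: 14.48
position: [566.3, 125.0, 79.9]
orientation: [2.219, 2.223, 0.003]
contact_force: [-2.6, -2.2, 14.6]
finger_gap: 26.1
```

Emit:
drive_tool([
  {"claw": 1,"dx": 0,"dy": 0,"dz": 0.3,"ax": 0,"ay": 0,"az": 0},
  {"claw": 1,"dx": 0,"dy": 0,"dz": 0,"ax": 0,"ay": 0,"az": 0},
  {"claw": 1,"dx": 0,"dy": 0,"dz": 0,"ax": 0,"ay": 0,"az": 0},
])

```text
time: 14.85
position: [566.2, 125.0, 80.0]
orientation: [2.219, 2.224, 0.002]
contact_force: [-1.3, -1.5, 11.5]
finger_gap: 26.1
```

Run:
```python
from h import *
np.set_printoptions(precision=2,suppress=True)
s=read_state(); print(s['position'],s['orientation'],s['contact_force'],s['wrist_torque'],s['finger_gap'])
shot('wrist','w13',s=1.5);shot('side','s13',(200,100,130,240),2.5); shot('top','t13',s=1.5)
im=cv2.imread('pics/side0_raw.png')
im=cv2.imread('pics/s13_raw.png'); cv2.imwrite('pics/s13c.png',cv2.resize(im[110:180,215:285],None,fx=8,fy=8,interpolation=cv2.INTER_CUBIC))
```

```text
[566.17 124.95  79.96] [2.22 2.22 0.  ] [-1.3  -1.53 11.49] [-0.44  0.21  0.05] 26.074681456391552
```

View pics/w13.png

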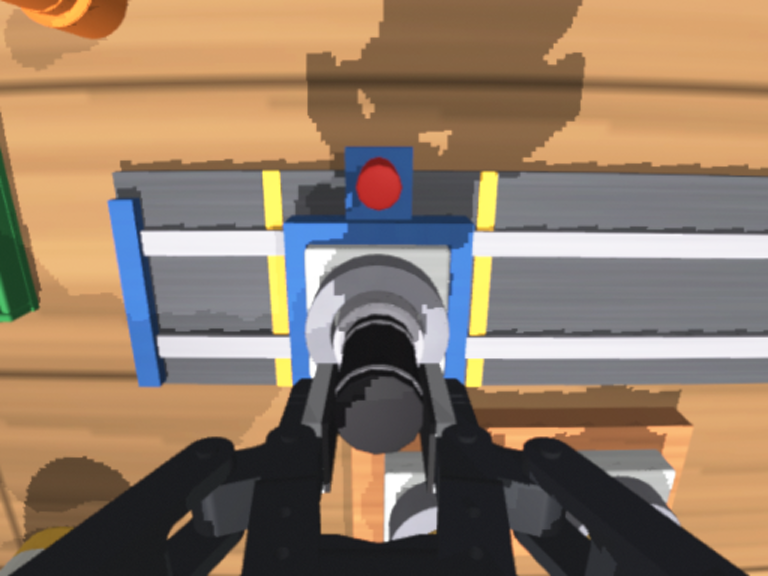

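View pics/s13.png

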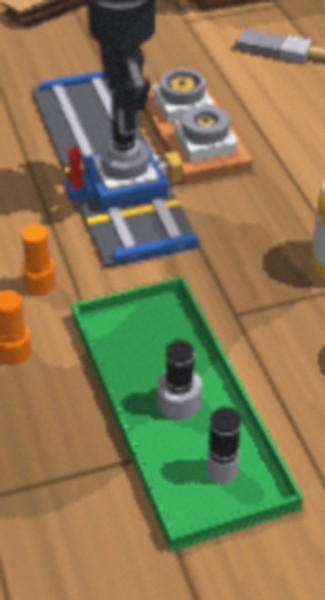

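View pics/s13c.png

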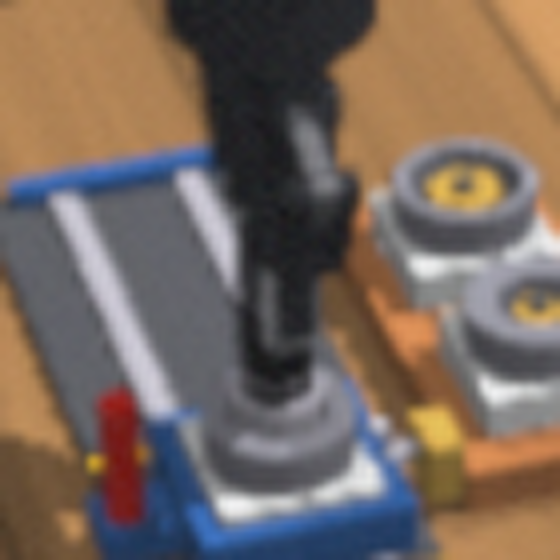

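View pics/t13.png

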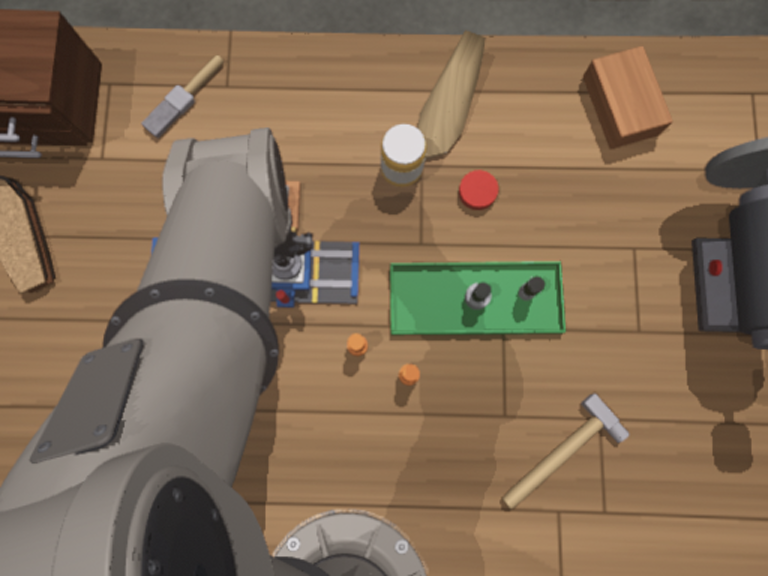

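```bash
python3 -c "
from bench import ticket; print(ticket.sign_off())"
```

```text
the job is handed in; nothing more can be done
None
```

I slid the carrier into the detent, then seated the medium socket on the nut; it is still gripped at 50 N. The job was handed in at about 15 s of the 72 s allowed, and the hand-in gave no verdict.

- **Socket choice:** I read the nut as the 24 mm size from the images (it lies between the two spare nuts in size). I therefore tried the medium socket, the one nearest the rail, first. It went down at the first try, so neither of the other two was moved.
- **Seating:** There was no contact force at the height where a wrong size would have stopped. The socket bottomed with the foot at about z = 40 mm, against an estimated recess floor of 39 mm. The vertical contact force at the end was about 11.5 N, and the tool was still vertical.
- **Carrier:** In the last wrist picture it sits centred between the yellow marks to within about 1 mm. I read that from the picture, as the joint value itself is not reported.
- **Other objects:** The other two sockets stand upright in the tray. The can, hammer and wax tin show at the same pixel positions as at the start.
- **Disagreements:** The top camera's y values were 3–6 mm lower than the wrist camera's. Wrist-camera x also read about 2 mm off, so I aligned by comparing the socket and the hub within the wrist picture. The finger opening read 2–3 mm less than the known post and grip diameters, though the pictures showed both grips centred.

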